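Bring the syringe pump's pusher block up to the plunger

TASK

A syringe is clamped in the syringe pump, but the pump's pusher block still stands back from it. Press down the release button in the middle of the block to free it from the drive screw and, keeping it pressed, push the block along until its plate just meets the end of the syringe's plunger, without driving the plunger in; then let the button up so that the drive grips again, and move clear. It is work for the fingertips, from above and behind the plate: keep off the plunger and the front of the plate, and leave the other things on the bench where they stand.

Things in the scene. Friction and masses are not known exactly. Their poses are not given: they have to be found in the camera images.
- pump: Syringe pump fixed on the bench: housing 170 mm deep (x), 320 long (y), 78 high, mechanism on top. Origin under its middle at bench height; x panel to back, +y along the drive to the nozzle, z up. On top from -y: end block to y -142 mm, 118 high; 2 rods and screw, 98 high; pusher block; holder block y 45 to 79, 126 high; clear barrel, axis 122 high. Highest: clamp screw, y 100, 158 high.
- pusher (a joint): Slide of the grey pusher block along the pump's +y, m, 0 (farthest from the syringe) to 0.12. Button up: a half-nut grips the screw and holds it against about 25 N; button pressed over 2 mm: it slides with 1.5 N and stays where left. Block 90 mm wide (x), 50 long, top 112 above the bench, cheeks 4 mm higher beside the button; on its +y end a plate 64 wide, 8 thick, up to 144 high, pad in front.
- release (a joint): How far the release button is pressed, m: 0 is up, 0.005 fully down. It takes about 5 N at 2 mm, where the half-nut lets the screw go (press 3 to 4 mm to be sure), and about 8 N fully down; let go, it springs back up and the half-nut grips again.
- release_top (a point): Middle of the top of the release button: ribbed black thumb plate 46 mm wide (pump's x), 32 long (y), its top 120 mm above the bench; when up it stands 8 mm above the block and 4 mm above the cheeks at its sides (50 mm apart). The rear of the pusher plate, where a fingertip can push, is 21.5 mm further along the pump's +y and rises 24 mm above the button. Axes as the pump's.
- pusher_face (a point): Middle of the front face of the pusher plate's white pad, on the syringe's axis (122 mm above the bench): the point that must meet the plunger's end. It lies 32.5 mm ahead (+y) of release_top. Axes as the pump's.
- pusher_pad: White force-sensing pad on the front of the pusher plate, 56 mm wide, 28 high, 3 thick, its top 139 mm above the bench (the plate behind rises 5 mm higher). It yields at most 1 mm, from 5 N on. Origin as point pusher_face.
- plunger_end (a point): Middle of the rear face of the plunger's white thumb disc (32 mm across, 3 mm thick), on the syringe's axis, facing the pusher plate. Axes as the pump's.
- plunger: The syringe's white plunger: thumb disc and cross-ribbed rod, running into the barrel along the pump's +y. It is stiff: it moves only when pushed with more than 15 N and stays where it is left. Origin as point plunger_end.
- beaker: Empty glass beaker, 68 mm across, 90 mm high, loose on the bench; origin under its middle. To be left alone.
- bottle: White plastic reagent bottle with a red cap, 62 mm across, 125 mm high, loose on the bench; origin under its middle. To be left alone.
- mortar: White ceramic mortar, 92 mm across, 50 mm high, loose on the bench; origin under its middle. To be left alone.

How it is judged:
By the outcome, as a careful person would: the job done as asked, in the order asked, and still so for the second after the job is handed in, with the robot touching nothing.
It also fails if it takes over 38 s, if anything falls off the work surface, if the arm or the gripper's body presses on something with over 40 N, if the wrist force passes 120 N, or if a joint passes its speed limit or range.

ROBOT

A 7-joint arm with a two-finger parallel gripper is mounted at the origin on the work surface. World frame = base frame: x ahead of the robot, y to its left, z up, the work surface at z = 0. Lengths are in mm, angles in rad, forces in N, time in s.
With the tool pointing down it reaches from about 425 to 875 mm from the base axis. Payload 8.4 kg.
Tool frame: the origin (TCP) lies between the finger pads; the fingertips stand 19 mm ahead of it and the grasp point (between the pads) is the TCP; z points along the fingers, x is the direction in which the jaws open and shut, and the axes are right-handed (so a half turn about z gives the same grasp; the last joint's range is limited). The gripper opens to 87 mm and grips with 3 to 60 N. Pads are 19 mm wide; open, the fingers measure 117 mm over their backs; the gripper's body (75 mm by 190 mm) begins 51 mm behind the grasp point.
Start: joints at [1.14, 0.333, 0.04, 1.465, -0.013, 1.343, -0.059], TCP at [211.712, -614.526, 241.546] pointing down, gripper open.
Joint ranges: [-2.58, 2.58], [-0.38, 2.09], [-1.3, 1.39], [0.25, 2.4], [-1.5, 4.64], [0.08, 2.09], [-2.65, 2.65]. Speed limits (rad/s): [2.22, 2.22, 2.79, 2.79, 3.14, 3.14, 3.14].

INTERFACE

Orientations are given as a unit quaternion [w, x, y, z].
In Python, from plant import * gives the robot as it stands.
- The arm moves only by the tool send_rows, never from a script. Its argument "series" is a list that holds one entry, the list of rows, each a list of 6 numbers: the shift along the world's x, y, z normalised to -1 to 1, where 1 is 0.02 m, then the turn, a rotation vector about the world's x, y, z normalised to -1 to 1, where 1 is 0.08 rad. A call has 1 to 12 rows; each row shifts and turns the pose as measured when the row begins; what a row does not reach is not made up. A row lasts 1/8 s, in which the tool goes at most 62.5 mm and 10.7 degrees, less where a joint would pass 70% of its speed; a pose out of reach is approached as far as the arm can. A call with a number of a shift or a turn outside -1 to 1 is refused whole. A call with a gripper value outside its range is refused whole. "hand" is the closure, from -1 (fully open) to 1 (shut), set as the call begins (left out, the last holds). The fingers move at their own pace and stop on an object; "grip_force" is the grip in N (left out, the last holds). Time passes only in rows, so rows that do not move let the fingers close. It gives the time, the measured TCP pose, the force and the opening at its end, in the units of the state.
- observe(): the state, without advancing time (a new reading comes with each control period).
- read_camera(name): name is "scene" or "side" or "wrist"; returns a dict with "image" (420x560x3 uint8, red, green, blue), "fx", "fy", "cx", "cy" (pixels), "distortion" ([k1, k2, p1, p2, k3] as OpenCV has them; the pictures are not rectified), "rvec" (rotation vector, rad) and "tvec" (3), from world to camera coordinates, as OpenCV has them. Camera axes: x right, y down, z forward; pixel columns grow to the right and rows downward; lengths in mm; the calibration is good to about 2 mm. A picture is of the moment at which its call begins. There is no depth.
- sign_off(): hands the job in, once; it reports no verdict.
The state is a dict: "time_s": time; "joint_positions": joint angles; "dq": joint speeds; "effort": joint torques, N m; "eef_pos": TCP position; "orientation": TCP orientation; "force": force on the tool from outside, world axes, zero at the start; "moment": the same for the moment, N m; "grip_width": opening from 0.0 (shut) to 1.0 (fully open).
Only numpy, scipy, OpenCV 4.12 (cv2) and the standard library are available. Lean on these libraries where they do the work, as an engineer would, in place of code of your own. Each camera call takes 0.05 s, during which the arm holds its last target. There are 200 camera calls.

## Working session

There is one attempt and no reset: what is moved stays moved. The work goes in short steps, Python scripts to look and compute and a tool call to move; the robot and the scene stay as the last step left them, time stands still between calls to the robot, and variables do not carry over. Pictures are saved under pics/ and viewed, about 8 in all and at most 12, crops included, and the job is handed in when it is done.

Besides the shell and the picture viewer there is one more tool, called after ">>>" as a command line: name --argument value ..., lists and objects as JSON in quotes. send_rows: Moves the arm, as the interface text tells. Its arguments: {"type":"object","properties":{"series":{"type":"array","items":{"type":"array","items":{"type":"array","items":{"type":"number"}}}},"hand":{"type":"number"},"grip_force":{"type":"number"}},"required":["series"]}

```bash
mkdir -p pics; cat > h.py <<'E'
from plant import *
import numpy as np, cv2
def snap(n,f,crop=None,s=1):
    c=read_camera(n); im=c["image"]; 
    np.savez(f"pics/{f}.npz",**{k:np.array(v) for k,v in c.items()})
    if crop: x0,y0,x1,y1=crop; im=im[y0:y1,x0:x1]
    im=cv2.resize(im,None,fx=s,fy=s,interpolation=cv2.INTER_CUBIC)
    cv2.imwrite(f"pics/{f}.png",im[:,:,::-1]); return c
def KD(c): return np.array([[c["fx"],0,c["cx"]],[0,c["fy"],c["cy"]],[0,0,1]],float),np.array(c["distortion"],float)
def proj(c,P):
    K,D=KD(c); return cv2.projectPoints(np.array(P,float).reshape(-1,3),np.array(c["rvec"],float),np.array(c["tvec"],float),K,D)[0][:,0]
def ray(c,uv):
    K,D=KD(c); R=cv2.Rodrigues(np.array(c["rvec"],float))[0]; t=np.array(c["tvec"],float).ravel()
    q=cv2.undistortPoints(np.array(uv,float).reshape(-1,1,2),K,D)[:,0]
    d=np.c_[q,np.ones(len(q))]@R; return -R.T@t,d
def atz(c,uv,z):
    o,d=ray(c,uv); z=np.broadcast_to(z,len(d)); return o+d*((z-o[2])/d[:,2])[:,None]
def load(f): return dict(np.load(f"pics/{f}.npz"))
E
python3 - <<'E'
from h import *
a=snap("scene","a");b=snap("side","b")
cv2.imwrite("pics/ab.png",np.vstack([a["image"],b["image"]])[:,:,::-1][:, :])
for c in(a,b): print(ray(c,[[280,210]]))
print(observe())
E
```

```text
(array([1351.38596858, -172.11472976,  948.14868651]), array([[-0.64735232,  0.1811281 , -0.74057741]]))
(array([410.11365977, 584.51507621, 744.57652844]), array([[ 0.2276942 , -0.63154617, -0.74129431]]))
{'time_s': 0.1, 'joint_positions': array([ 1.13981497,  0.33383915,  0.03985837,  1.46616882, -0.01340284,
        1.3433003 , -0.05849243]), 'dq': array([ 0.00183237, -0.00239473, -0.00107466, -0.0012746 ,  0.00063849,
       -0.00162312,  0.00018957]), 'effort': array([ 5.02493873e-03, -6.57809329e+01,  1.34025615e+00, -4.04705286e+01,
       -5.97573258e-02,  4.09247610e-02,  9.93207095e-06]), 'eef_pos': array([ 211.58259229, -614.18515441,  240.75554702]), 'orientation': array([-3.83861167e-04,  8.14165944e-01, -5.80631803e-01, -6.14959874e-04]), 'force': array([-0.4419096 ,  0.05407425,  0.02264872]), 'moment': array([ 0.01716054,  0.02394892, -0.00101329]), 'grip_width': 1.0043427467405055}
```

View pics/a.png

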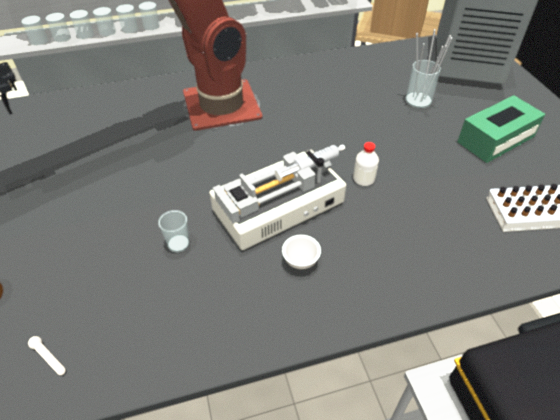

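View pics/b.png

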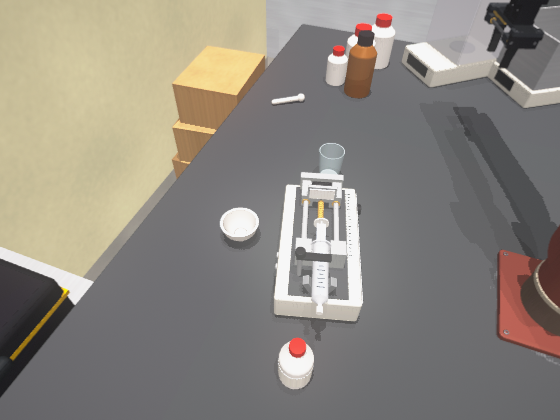

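The scene view shows the pump at (280,195), with the beaker at (175,230), the mortar at (300,253) and the bottle at (366,165). In the side view the pump is at (320,250) and the nozzle end is nearest the camera. I'll enlarge both.

```bash
python3 - <<'E'
from h import *
a=load("a")["image"];b=load("b")["image"]
A=cv2.resize(a[135:245,203:353],None,fx=5.3,fy=5.3,interpolation=cv2.INTER_CUBIC)
B=cv2.resize(b[165:320,265:375],None,fx=3.8,fy=3.8,interpolation=cv2.INTER_CUBIC)
cv2.imwrite("pics/ac.png",A[:,:,::-1]);cv2.imwrite("pics/bc.png",B[:,:,::-1]);print(A.shape,B.shape)
E
```

```text
(583, 795, 3) (589, 418, 3)
```

View pics/ac.png

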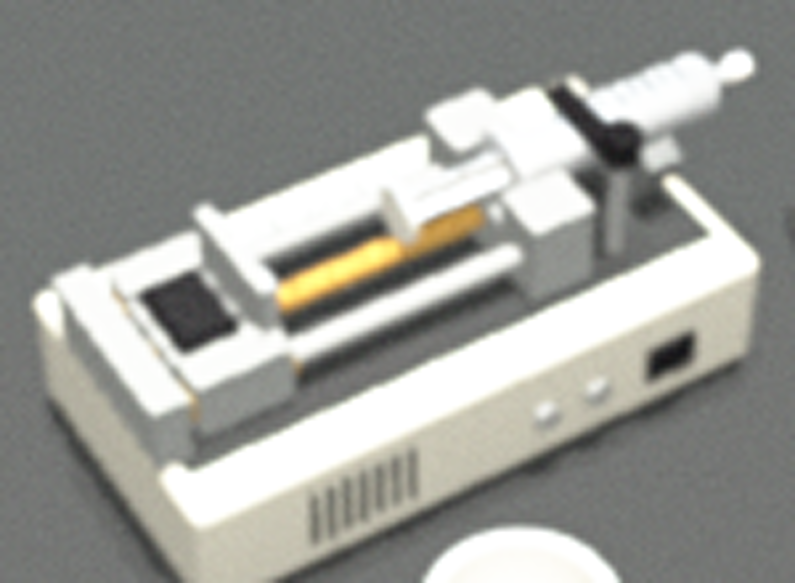

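View pics/bc.png

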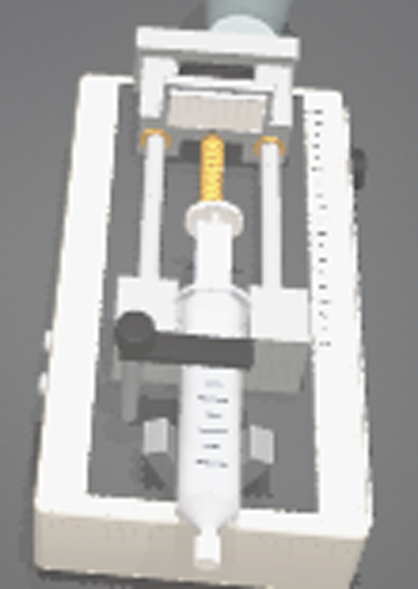

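```bash
cat > fit.py <<'E'
from h import *
from scipy.optimize import least_squares
a=load("a");b=load("b")
A=lambda u,v:(203+(u+.5)/5.3-.5,135+(v+.5)/5.3-.5); B=lambda u,v:(265+(u+.5)/3.8-.5,165+(v+.5)/3.8-.5)
# cam, px, pump pt, kind(0 fixed,1 + button y,2 + plunger y)
O=[(a,A(195,525),(-85,-160,78),0),(a,A(757,265),(-85,160,78),0),(a,A(37,298),(85,-160,78),0),
(b,B(37,515),(-85,160,78),0),(b,B(370,525),(85,160,78),0),(b,B(81,75),(-85,-160,78),0),(b,B(347,92),(85,-160,78),0),
(a,A(140,290),(23,-16,120),1),(a,A(198,272),(23,16,120),1),(a,A(240,322),(-23,16,120),1),(a,A(182,350),(-23,-16,120),1),
(a,A(197,208),(32,25.,144),1),
(a,A(278,290),(-32,29.5,144),1),
(b,B(164,93),(-28,32.5,139),1),(b,B(270,98),(28,32.5,139),1),
(a,A(396,214),(0,0,122),2),(b,B(187,218),(-16,1.5,122),2),(b,B(243,220),(16,1.5,122),2)]
def W(p,P,k):
    P=np.array(P,float); P[1]+= [0,p[3],p[4]][k]; c,s=np.cos(p[2]),np.sin(p[2])
    return np.array([p[0]+c*P[0]-s*P[1],p[1]+s*P[0]+c*P[1],P[2]])
def r(p): return np.concatenate([proj(c,W(p,P,k))[0]-uv for c,uv,P,k in O])
f=least_squares(r,[500,-80,3.14,-110,0],loss="soft_l1",x_scale=[10,10,.1,10,10]); p=f.x
if __name__=="__main__":
    print(p.round(3)); print(r(p).reshape(-1,2).round(1).tolist())
    for n,P,k in[("button",(0,0,120),1),("face",(0,32.5,122),1),("plunger",(0,0,122),2)]: print(n,W(p,P,k).round(1))
    print("gap",p[4]-p[3]-32.5)
E
python3 fit.py
```

```text
[ 591.087 -243.945    3.407 -233.638 -311.582]
[[1.8, -2.3], [-236.1, 106.5], [0.8, -2.6], [20.6, -190.0], [-9.7, -189.0], [-0.1, 0.2], [-0.2, 1.0], [22.4, -11.1], [0.2, -3.0], [1.1, -1.2], [23.5, -11.3], [-5.2, 1.2], [-9.7, 2.3], [2.4, -9.5], [-0.6, -8.9], [-0.1, -0.7], [-0.8, -0.5], [-0.3, 0.3]]
button [529.8 -18.5 120. ]
face [538.4 -49.8 122. ]
plunger [509.4  56.7 122. ]
gap -110.4435590257186
```

Pump x must point towards the visible panel side for a right-handed frame, so I'll flip x.

```bash
sed -i 's/P=np.array(P,float); P\[1\]/P=np.array(P,float); P[0]*=-1; P[1]/; s/\[500,-80,3.14,-110,0\]/[550,-20,0,-110,0]/' fit.py; python3 fit.py
```

```text
[ 5.09307e+02  5.81620e+01  2.86000e-01 -1.14784e+02 -3.47400e+00]
[[0.5, -0.4], [1.1, -2.0], [-1.7, -0.5], [-0.9, -1.5], [0.8, 2.5], [-1.4, -1.4], [-1.8, -1.7], [-1.1, -0.4], [-0.7, -1.9], [0.5, -0.1], [-0.1, -0.3], [0.3, -0.3], [-0.4, -1.0], [0.9, -0.2], [-1.5, 0.1], [-0.7, -0.4], [-1.0, -0.0], [-0.4, 0.5]]
button [541.7 -52.  120. ]
face [532.5 -20.8 122. ]
plunger [510.3  54.8 122. ]
gap 78.81067336581381
```

The fit is good: yaw 0.286 rad, gap about 79 mm, button at (541.7,-52). I'll move over with the fingers shut and the jaw axis turned to pump x.

>>> send_rows --series '[[[0.48,0.84,0,0,0,0.56],[0.48,0.84,0,0,0,0.56],[0.48,0.84,0,0,0,0.56],[0.48,0.84,0,0,0,0.56],[0.48,0.84,0,0,0,0.56],[0.48,0.84,0,0,0,0.56],[0.48,0.84,0,0,0,0.56],[0.48,0.84,0,0,0,0.56],[0.48,0.84,0,0,0,0.56],[0.48,0.84,0,0,0,0.56],[0.48,0.84,0,0,0,0.56],[0.48,0.84,0,0,0,0.56]]]' --hand 1 --grip_force 20

```text
time_s: 1.6
eef_pos: [335.1, -397.2, 240.3]
orientation: [-0.0, 0.946, -0.325, -0.001]
force: [0.1, 0.3, 0.1]
grip_width: 0.004
```

>>> send_rows --series '[[[0.48,0.84,0,0,0,0.56],[0.48,0.84,0,0,0,0.56],[0.48,0.84,0,0,0,0.56],[0.48,0.84,0,0,0,0.56],[0.48,0.84,0,0,0,0.56],[0.48,0.84,0,0,0,0.56],[0.48,0.84,0,0,0,0.56],[0.48,0.84,0,0,0,0.56],[0.48,0.84,0,0,0,0.56],[0.48,0.84,0,0,0,0.56],[0.48,0.84,0,0,0,0.56],[0.48,0.84,0,0,0,0.56]]]'

```text
time_s: 3.1
eef_pos: [458.4, -181.1, 240.4]
orientation: [0.0, 0.999, -0.043, -0.001]
force: [0.3, -0.3, 1.0]
grip_width: 0.006
```

>>> send_rows --series '[[[0.47,0.8,-0.1,0,0,0.54],[0.47,0.8,-0.1,0,0,0.54],[0.47,0.8,-0.1,0,0,0.54],[0.47,0.8,-0.1,0,0,0.54],[0.47,0.8,-0.1,0,0,0.54],[0.47,0.8,-0.1,0,0,0.54],[0.47,0.8,-0.1,0,0,0.54],[0.47,0.8,-0.1,0,0,0.54],[0,0,0,0,0,0],[0,0,0,0,0,0]]]'

```text
time_s: 4.35
eef_pos: [539.3, -42.6, 222.7]
orientation: [-0.0, 0.99, 0.143, -0.001]
force: [0.1, -0.8, 0.4]
grip_width: 0.006
```

```bash
python3 - <<'E'
from h import *
import fit
w=snap("wrist","w"); snap("side","s1",(265,125,405,325),3.0)
W=fit.W;p=fit.p
for n,P,k in[("button",(0,0,120),1),("plate rear top",(0,21.5,144),1),("plunger",(0,0,122),2)]: print(n,proj(w,W(p,P,k)).round(0))
print({k:np.round(observe()[k],3) for k in("eef_pos","orientation","joint_positions","force")})
o=observe();print(proj(w,o["eef_pos"]))
E
```

```text
button [[281. 228.]]
plate rear top [[281. 211.]]
plunger [[281.  94.]]
{'eef_pos': array([539.202, -42.771, 222.873]), 'orientation': array([-0.   ,  0.99 ,  0.143, -0.001]), 'joint_positions': array([ 0.514,  0.169, -0.572,  1.731,  0.095,  1.271,  0.206]), 'force': array([ 0.661, -0.427,  0.927])}
[[280.87104239 270.42652742]]
```

View pics/w.png

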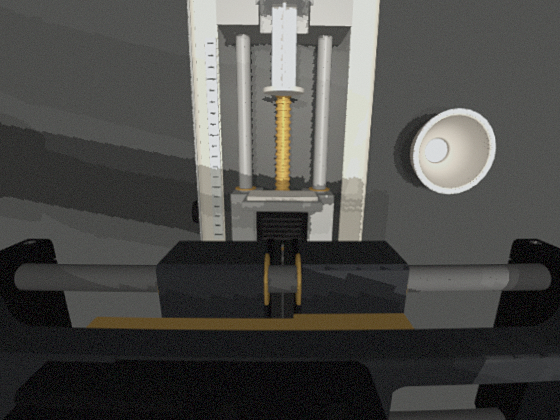

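The wrist view shows the button from about (256,212) to (307,240), the plate at rows 190–203 and the thumb disc at (284,91). The prediction is within about 3 px, and I'll zoom in to refine it.

```bash
python3 - <<'E'
from h import *
w=load("w")
A=cv2.resize(w["image"][80:245,225:345],None,fx=3.6,fy=3.6,interpolation=cv2.INTER_CUBIC)
B=w["image"]; cv2.imwrite("pics/wc.png",A[:,:,::-1])
import fit
for n,P,k in[("rearTopL",(-32,21.5,144),1),("frontTopR",(32,29.5,144),1),("padtopL",(-28,32.5,139),1),("btn front L",(-23,16,120),1),("btn front R",(23,16,120),1),("disc top",(0,0,138),2),("discL",(-16,0,122),2),("discR",(16,0,122),2)]:
    print(n,((proj(w,fit.W(fit.p,P,k))[0]-[225,80]+.5)*3.6-.5).round(0))
E
```

```text
rearTopL [350. 475.]
frontTopR [ 56. 439.]
padtopL [330. 421.]
btn front L [299. 471.]
btn front R [109. 471.]
disc top [203.  40.]
discL [277.  51.]
discR [130.  51.]
```

View pics/wc.png

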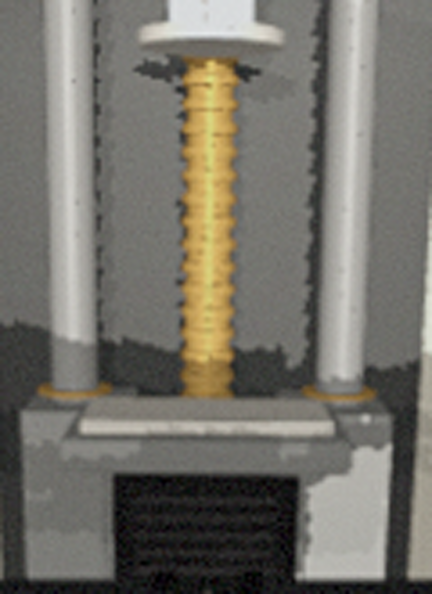

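```bash
python3 - <<'E'
from h import *
import fit
w=load("w"); p=fit.p
o=ray(w,[[280,210]])[0]; d=o[:2]-p[:2]; c,s=np.cos(p[2]),np.sin(p[2]); print("cam in pump",c*d[0]+s*d[1],-s*d[0]+c*d[1],o[2])
for y,z in[(21.5,144),(29.5,144),(29.5,139),(32.5,139),(32.5,111),(29.5,112),(16,120),(-16,120)]:
    print(y,z,((proj(w,fit.W(p,(0,y,z),1))[0]-[225,80]+.5)*3.6-.5).round(0))
for y,z in[(0,138),(3,138),(0,122),(0,106)]:
    print("disc",y,z,((proj(w,fit.W(p,(0,y,z),2))[0]-[225,80]+.5)*3.6-.5).round(0))
E
```

```text
cam in pump 1.0747064702629459 -34.59534150178 366.46746661817025
21.5 144 [203. 474.]
29.5 144 [203. 439.]
29.5 139 [204. 434.]
32.5 139 [204. 420.]
32.5 111 [204. 397.]
29.5 112 [204. 410.]
16 120 [204. 471.]
-16 120 [204. 595.]
disc 0 138 [203.  40.]
disc 3 138 [203.  25.]
disc 0 122 [204.  51.]
disc 0 106 [204.  60.]
```

Fit confirmed. The tool is about 9.5 mm ahead of the button middle and about 2.5 mm behind the plate. Descending to just above the button.

>>> send_rows --series '[[[0,0,-0.7,0,0,0],[0,0,-0.7,0,0,0],[0,0,-0.7,0,0,0],[0,0,-0.7,0,0,0],[0,0,-0.6,0,0,0],[0,0,-0.3,0,0,0],[0,0,0,0,0,0],[0,0,0,0,0,0]]]'

```text
time_s: 5.45
eef_pos: [538.1, -44.3, 142.7]
orientation: [-0.0, 0.99, 0.141, -0.002]
force: [-0.8, 0.6, 0.8]
grip_width: 0.006
```

>>> send_rows --series '[[[0,0,-0.1,0,0,0],[0,0,-0.1,0,0,0],[0,0,0,0,0,0]]]'

```text
time_s: 5.82
eef_pos: [538.7, -44.3, 139.5]
orientation: [0.0, 0.99, 0.141, -0.001]
force: [-0.5, 0.2, 0.2]
grip_width: 0.007
```

>>> send_rows --series '[[[0,0,-0.05,0,0,0],[0,0,-0.05,0,0,0],[0,0,0,0,0,0]]]'

```text
time_s: 6.2
eef_pos: [538.8, -44.3, 138.1]
orientation: [0.0, 0.99, 0.141, -0.001]
force: [-1.8, -0.0, 3.6]
grip_width: 0.005
```

>>> send_rows --series '[[[0,0,-0.08,0,0,0],[0,0,-0.06,0,0,0],[0,0,0,0,0,0]]]'

```text
time_s: 6.58
eef_pos: [538.9, -44.3, 136.1]
orientation: [0.001, 0.99, 0.141, -0.001]
force: [-2.4, 0.2, 6.7]
grip_width: 0.012
```

>>> send_rows --series '[[[0,0,-0.05,0,0,0],[-0.03,0.1,-0.02,0,0,0],[-0.03,0.1,0,0,0,0],[-0.03,0.1,0,0,0,0],[-0.03,0.1,0,0,0,0]]]'

```text
time_s: 7.2
eef_pos: [537.4, -39.1, 136.7]
orientation: [0.003, 0.99, 0.14, 0.0]
force: [-1.7, -1.8, 6.0]
grip_width: 0.007
```

>>> send_rows --series '[[[0,0,-0.07,0,0,0],[-0.06,0.2,-0.04,0,0,0],[-0.06,0.2,-0.02,0,0,0],[-0.06,0.2,-0.02,0,0,0],[-0.06,0.2,-0.02,0,0,0]]]'

```text
time_s: 7.82
eef_pos: [533.7, -26.1, 135.5]
orientation: [0.005, 0.99, 0.139, 0.001]
force: [-2.6, -2.4, 6.3]
grip_width: 0.007
```

```bash
python3 - <<'E'
from h import *
w=snap("wrist","w2",(225,80,345,245),3.6)
o=observe();print(o["eef_pos"],o["force"],o["moment"])
E
```

```text
[533.49024916 -25.4935337  135.49866623] [-2.16277787 -0.97511294  6.79962627] [-0.43164527  0.36076484  0.0231366 ]
```

View pics/w2.png

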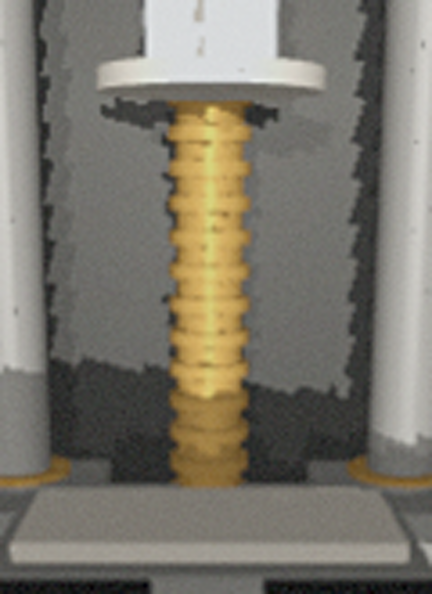

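```bash
cat > gap.py <<'E'
from h import *
import fit,sys
def py(P): d=P[:,:2]-fit.p[:2]; c,s=np.cos(fit.p[2]),np.sin(fit.p[2]); return np.c_[c*d[:,0]+s*d[:,1],-s*d[:,0]+c*d[:,1]]
def gap(f,pad,disc,off=(225,80),k=3.6):
    w=load(f); g=lambda u:(np.array(u,float)+.5)/k-.5+off
    a=py(atz(w,g(pad),139.)); b=py(atz(w,g(disc),122.)); b[:,1]-=1.5
    print("pad",a.round(1).tolist(),"disc",b.round(1).tolist(),"gap",(b[:,1].mean()-a[:,1].mean()).round(1))
E
python3 - <<'E'
from gap import *
gap("w",[[80,416],[333,416]],[[139,37],[285,37]])
gap("w2",[[12,543],[408,543]],[[98,77],[327,77]])
E
```

```text
pad [[-27.2, -81.3], [28.5, -81.3]] disc [[-14.1, -2.1], [17.7, -2.1]] gap 79.2
pad [[-26.9, -63.7], [28.6, -64.2]] disc [[-14.3, -2.2], [17.8, -2.4]] gap 61.6
```

>>> send_rows --series '[[[-0.07,0.24,-0.02,0,0,0],[-0.07,0.24,-0.02,0,0,0],[-0.07,0.24,-0.02,0,0,0],[-0.07,0.24,-0.02,0,0,0]]]'

```text
time_s: 8.38
eef_pos: [528.8, -9.2, 135.7]
orientation: [0.007, 0.99, 0.138, 0.002]
force: [-2.1, -3.1, 6.0]
grip_width: 0.002
```

>>> send_rows --series '[[[-0.07,0.24,-0.02,0,0,0],[-0.07,0.24,-0.02,0,0,0],[-0.07,0.24,-0.02,0,0,0],[-0.06,0.2,-0.02,0,0,0]]]'

```text
time_s: 8.88
eef_pos: [524.3, 6.8, 135.8]
orientation: [0.01, 0.991, 0.136, 0.003]
force: [-2.4, -1.9, 6.5]
grip_width: 0.003
```

```bash
python3 - <<'E'
from gap import *
snap("wrist","w3",(200,60,360,260),2.9)
o=observe();print(o["eef_pos"],py(o["eef_pos"][None]),o["orientation"],o["force"])
E
```

```text
[524.15044479   7.433777   135.80746722] [[ -0.07320884 -52.85520424]] [0.00956623 0.99057041 0.13663154 0.00325207] [-1.7832525  -1.83578087  6.6387791 ]
```

View pics/w3.png

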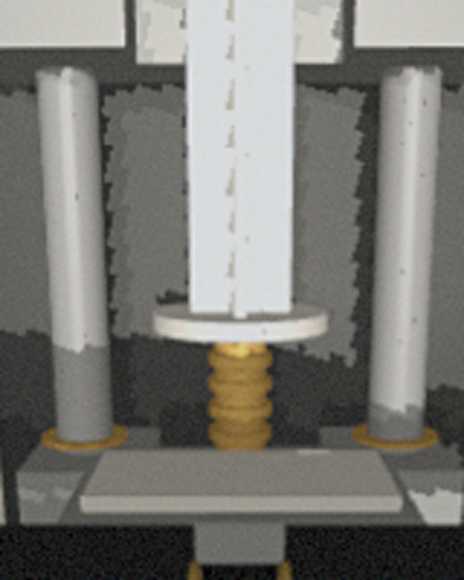

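```bash
python3 - <<'E'
from gap import *
gap("w3",[[82,496],[400,496]],[[154,324],[328,324]],(200,60),2.9)
E
```

```text
pad [[-26.6, -29.5], [28.8, -30.3]] disc [[-14.5, -3.6], [17.6, -4.1]] gap 26.0
```

>>> send_rows --series '[[[-0.06,0.2,-0.02,0,0,0],[-0.06,0.2,-0.02,0,0,0],[-0.06,0.2,-0.02,0,0,0],[-0.06,0.2,-0.02,0,0,0],[-0.03,0.1,-0.02,0,0,0]]]'

```text
time_s: 9.55
eef_pos: [519.8, 22.5, 135.9]
orientation: [0.012, 0.991, 0.135, 0.004]
force: [-2.9, -1.7, 6.1]
grip_width: 0.004
```

>>> send_rows --series '[[[-0.015,0.05,-0.02,0,0,0],[-0.015,0.05,-0.02,0,0,0]]]'

```text
time_s: 9.8
eef_pos: [519.6, 23.4, 135.8]
orientation: [0.013, 0.991, 0.135, 0.005]
force: [-2.1, -3.1, 7.2]
grip_width: 0.003
```

```bash
python3 - <<'E'
from gap import *
snap("wrist","w4",(220,110,340,260),4)
o=observe();print(o["eef_pos"],py(o["eef_pos"][None]),o["orientation"],o["force"])
E
```

```text
[519.55815813  23.4675031  135.79527611] [[  0.04517055 -36.17721108]] [0.01312279 0.99075844 0.13492226 0.00463651] [-2.79712604 -2.06772604  7.45787074]
```

View pics/w4.png

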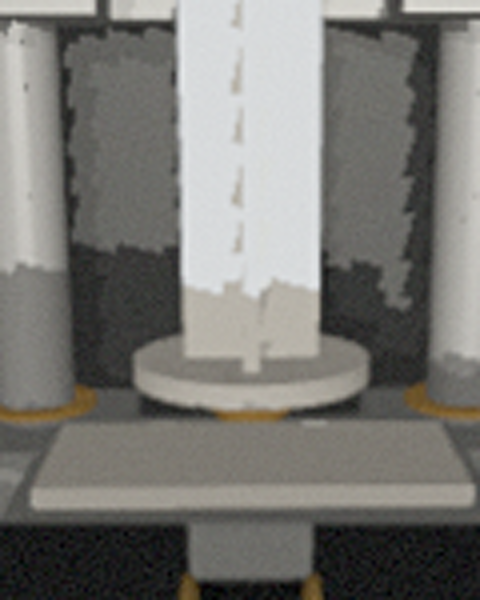

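```bash
python3 - <<'E'
from gap import *
gap("w4",[[32,487],[474,487]],[[134,374],[370,374]],(220,110),4)
E
```

```text
pad [[-26.5, -12.4], [29.3, -13.5]] disc [[-14.7, -3.9], [17.7, -4.5]] gap 8.8
```

>>> send_rows --series '[[[-0.03,0.1,-0.02,0,0,0],[-0.03,0.1,-0.02,0,0,0],[-0.03,0.1,-0.02,0,0,0]]]'

```text
time_s: 10.22
eef_pos: [518.4, 27.6, 135.7]
orientation: [0.015, 0.991, 0.134, 0.005]
force: [-2.5, -1.7, 6.9]
grip_width: 0.002
```

>>> send_rows --series '[[[-0.02,0.06,-0.02,0,0,0]]]'

```text
time_s: 10.35
eef_pos: [518.2, 28.2, 135.7]
orientation: [0.015, 0.991, 0.134, 0.005]
force: [-2.3, -1.8, 6.9]
grip_width: 0.006
```

>>> send_rows --series '[[[-0.02,0.07,-0.02,0,0,0],[-0.02,0.07,-0.02,0,0,0]]]'

```text
time_s: 10.6
eef_pos: [517.7, 29.8, 135.7]
orientation: [0.016, 0.991, 0.133, 0.006]
force: [-2.8, -2.5, 6.3]
grip_width: 0.007
```

>>> send_rows --series '[[[-0.02,0.06,-0.02,0,0,0]]]'

```text
time_s: 10.72
eef_pos: [517.5, 30.4, 135.7]
orientation: [0.017, 0.991, 0.133, 0.006]
force: [-2.7, -1.9, 6.2]
grip_width: 0.007
```

>>> send_rows --series '[[[-0.02,0.06,-0.02,0,0,0]]]'

```text
time_s: 10.85
eef_pos: [517.4, 31.0, 135.7]
orientation: [0.017, 0.991, 0.133, 0.006]
force: [-2.0, -1.9, 6.3]
grip_width: 0.003
```

>>> send_rows --series '[[[-0.02,0.06,-0.02,0,0,0]]]'

```text
time_s: 10.98
eef_pos: [517.2, 31.6, 135.7]
orientation: [0.017, 0.991, 0.133, 0.006]
force: [-1.4, -2.5, 6.2]
grip_width: 0.006
```

>>> send_rows --series '[[[-0.02,0.05,-0.02,0,0,0]]]'

```text
time_s: 11.1
eef_pos: [517.0, 32.1, 135.7]
orientation: [0.018, 0.991, 0.132, 0.006]
force: [-0.9, -1.1, 7.1]
grip_width: 0.001
```

Close now, so I'll check the image before going further.

```bash
python3 - <<'E'
from gap import *
snap("wrist","w5",(220,140,340,250),5)
o=observe();print(o["eef_pos"],py(o["eef_pos"][None]),o["force"])
E
```

```text
[517.01647589  32.17396593 135.71187324] [[  0.06337539 -27.10735374]] [-1.73528298 -2.37483064  7.01872308]
```

View pics/w5.png

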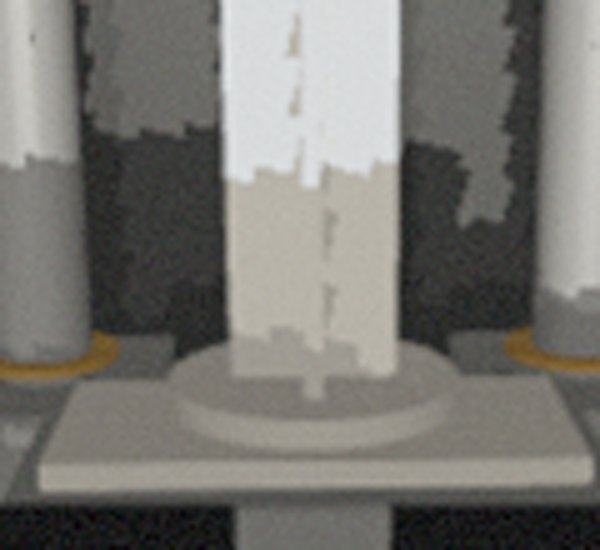

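```bash
python3 - <<'E'
from gap import *
w=load("w5");g=lambda u:(np.array(u,float)+.5)/5-.5+(220,140)
print(py(atz(w,g([[40,461],[315,461],[590,458]]),139.)),py(atz(w,g([[315,449],[315,419]]),138.)))
E
```

```text
[[-26.32835799  -3.2670083 ]
 [  1.31782726  -3.92312345]
 [ 29.05030726  -4.28932679]] [[ 1.34669804 -3.01048306]
 [ 1.41252217  0.19894538]]
```

Gap is about 0.9 mm. Creeping on while watching the force.

>>> send_rows --series '[[[-0.015,0.05,-0.02,0,0,0]]]'

```text
time_s: 11.28
eef_pos: [516.9, 32.5, 135.7]
orientation: [0.018, 0.991, 0.132, 0.007]
force: [-2.2, -2.2, 6.5]
grip_width: 0.001
```

>>> send_rows --series '[[[-0.015,0.05,-0.02,0,0,0]]]'

```text
time_s: 11.4
eef_pos: [516.8, 32.9, 135.7]
orientation: [0.019, 0.991, 0.132, 0.007]
force: [-2.4, -2.1, 6.3]
grip_width: 0.004
```

>>> send_rows --series '[[[-0.015,0.05,-0.02,0,0,0]]]'

```text
time_s: 11.52
eef_pos: [516.7, 33.1, 135.7]
orientation: [0.02, 0.991, 0.132, 0.007]
force: [-1.7, -4.4, 7.3]
grip_width: 0.006
```

>>> send_rows --series '[[[-0.015,0.05,-0.02,0,0,0]]]'

```text
time_s: 11.65
eef_pos: [516.7, 33.2, 135.7]
orientation: [0.02, 0.991, 0.131, 0.007]
force: [-3.2, -3.0, 6.1]
grip_width: 0.008
```

>>> send_rows --series '[[[-0.022,0.075,-0.02,0,0,0]]]'

```text
time_s: 11.78
eef_pos: [516.7, 33.4, 135.7]
orientation: [0.021, 0.991, 0.131, 0.007]
force: [-0.8, -4.3, 6.5]
grip_width: 0.003
```

```bash
python3 - <<'E'
from gap import *
snap("wrist","w6",(220,140,340,250),5)
for i in range(1):
  o=observe();print(o["eef_pos"],py(o["eef_pos"][None]),o["force"])
E
```

```text
[516.75596325  33.49239925 135.77792936] [[  0.18545667 -25.76898555]] [-1.22838205 -4.10270543  6.58705432]
```

View pics/w6.png

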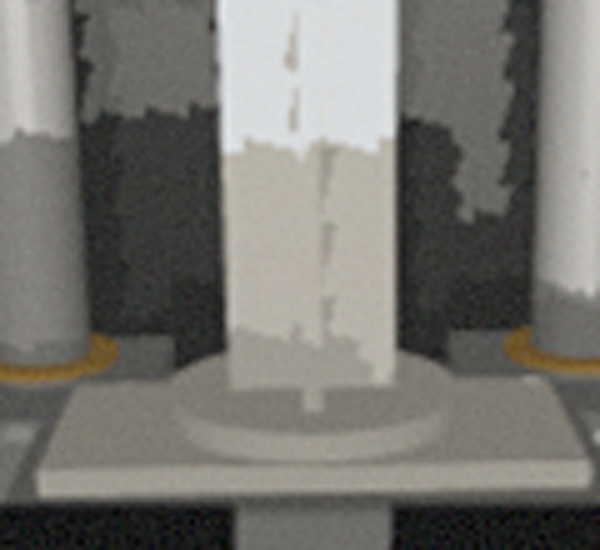

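>>> send_rows --series '[[[-0.027,0.09,-0.02,0,0,0]]]'

```text
time_s: 11.95
eef_pos: [516.7, 33.6, 135.8]
orientation: [0.022, 0.991, 0.13, 0.008]
force: [-1.6, -6.5, 6.2]
grip_width: 0.01
```

Contact is confirmed: about 6 N against 1.6 N when sliding freely, and the motion has stopped. I'll lift straight up with a slight forward bias until the button is up, then clear.

>>> send_rows --series '[[[-0.015,0.05,0.12,0,0,0],[-0.015,0.05,0.15,0,0,0],[0,0.02,0.15,0,0,0],[0,0,0.2,0,0,0],[0,-0.03,0.3,0,0,0]]]'

```text
time_s: 12.58
eef_pos: [515.9, 33.9, 154.2]
orientation: [0.023, 0.991, 0.13, 0.007]
force: [0.4, -0.4, 0.1]
grip_width: 0.009
```

Free of contact. Backing off a little and rising.

>>> send_rows --series '[[[0.04,-0.12,0.3,0,0,0],[0.04,-0.12,0.6,0,0,0],[0.1,-0.3,0.8,0,0,0],[0.2,-0.6,0.8,0,0,0],[0.2,-0.6,0.6,0,0,0],[0.2,-0.6,0.2,0,0,0],[0.2,-0.6,0,0,0,0],[0,0,0,0,0,0],[0,0,0,0,0,0]]]'

```text
time_s: 13.7
eef_pos: [537.3, -29.6, 225.8]
orientation: [0.023, 0.991, 0.129, 0.008]
force: [0.2, 0.5, -0.4]
grip_width: 0.007
```

```bash
python3 - <<'E'
from gap import *
w=snap("wrist","w7",(200,20,360,220),3)
s=snap("side","s7",(265,165,375,320),3.8)
i=cv2.imread("pics/w7.png");j=cv2.imread("pics/s7.png");h=600
j=cv2.resize(j,(300,422)); c=np.zeros((600,780,3),np.uint8); c[:,:480]=i;c[:422,480:]=j;cv2.imwrite("pics/fin.png",c)
for n,P in[("face z139",(0,-2.5,139)),]: print((proj(w,fit.W(fit.p,P,0))-[200,20])*3)
print(observe()["force"])
E
```

```text
[[221.39880042 246.99138175]]
[0.15318697 0.02339329 0.33518229]
```

View pics/fin.png

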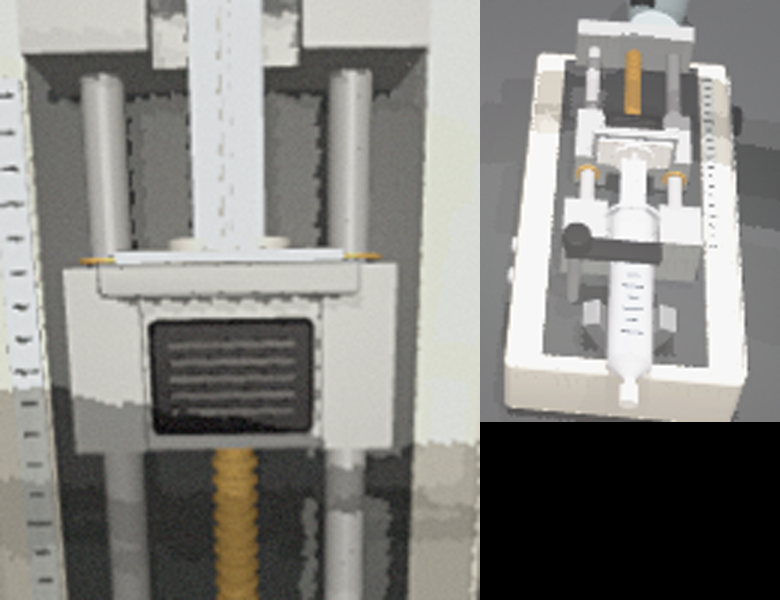

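```bash
python3 - <<'E'
from gap import *
w=load("w7");g=lambda u:(np.array(u,float)+.5)/3-.5+(200,20)
print("final pad",py(atz(w,g([[115,253],[342,250]]),139.)), "disc mid L/R rear",py(atz(w,g([[168,246],[290,243]]),122.)))
w=load("w6");g=lambda u:(np.array(u,float)+.5)/5-.5+(220,140)
print("w6 pad",py(atz(w,g([[38,468],[315,467],[590,461]]),139.)),"disc",py(atz(w,g([[315,461],[315,431]]),138.)))
E
```

```text
final pad [[-26.24739926  -2.87843212]
 [ 29.2027335   -3.72245179]] disc mid L/R rear [[-14.46631432  -0.6818808 ]
 [ 17.4983891   -0.82213651]]
w6 pad [[-26.40334449  -2.49487163]
 [  1.45993121  -3.15285351]
 [ 29.2040883   -3.29963598]] disc [[ 1.47747289 -2.89653409]
 [ 1.55395099  0.33483364]]
```

```bash
python3 -c "
from plant import *
print(sign_off())"
```

```text
the job is handed in; nothing more can be done
None
```

I pressed the release button about 3–3.5 mm with the closed fingertips and pushed the block about 79 mm along from behind the plate. I stopped when it met the plunger, let the button up by lifting straight up, and moved clear. It was handed in at about 13.8 s of the 38 s allowed.

- **Contact:** In the last steps the force along the drive rose from about 1.6 N (free sliding) to about 6 N and the motion stopped. That is well under the 15 N that would move the plunger.
- **Final images:** The pad stands at the plunger disc and the button looks up. The force on the tool was about zero once clear.
- **Uncertainty:** My last image measurement put the pad 0 to 0.4 mm from the disc, which is within its error. One of the contact-force readings was lower than the others (about 2 N). I did not measure the plunger's position again after letting go.
- **Other items:** I kept clear of the beaker, bottle and mortar but did not check their positions at the end.

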